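# Hold the vent cap half-way to its lock

## Robot

A 6-joint arm with a two-finger parallel gripper is mounted at the origin on the work surface. World frame = base frame: x ahead of the robot, y to its left, z up, the work surface at z = 0. Lengths are in m, angles in rad, forces in N, time in s.
With the tool pointing down it reaches from about 0.25 to 0.725 m from the base axis. Payload 4 kg.
Tool frame: the origin (TCP) lies on the centre line of the jaws, within the pads' length; the fingertips stand tip_reach ahead of it and the grasp point (between the pads) lies 5 mm behind it (tip_reach is the distance from the TCP to the fingertips, in m); z points along the fingers, y is the direction in which the jaws open and shut (so a half turn about z gives the same grasp; the last joint's range is limited). The gripper opens to 85 mm and grips with 20 to 120 N. Pads are 22 mm wide; open, the fingers measure 114 mm over their backs; the gripper's body (76 mm by 85 mm) begins 54 mm behind the grasp point. The pads swing forward as they close: fully open they stand 13 mm farther back than shut.
Start: joints at [1.21, 0.241, 0.005, 1.335, 0, 1.571], TCP at [0.177, 0.468, 0.245] pointing down, gripper open.
Joint ranges: [-2.72, 2.72], [-1.05, 1.87], [-1.09, 1.28], [-1.99, 2.15], [-1.42, 1.44], [-3.14, 3.14]. Speed limits (rad/s): [2.79, 2.79, 3.14, 3.14, 3.14, 3.14].

## Interface

Orientations are given as a unit quaternion [x, y, z, w].
In Python, from workcell import * gives the robot as it stands.
- The arm moves only by the tool arm_command, never from a script. Its arguments are lists of equal length, an entry for each row: "translation": the shift along the tool's x, y, z in cm, a list of three; "turn": the turn about the tool's z in rad; "hand": the closure, from 0 (fully open) to 1 (shut). In form: {"translation": [[x, y, z], ...], "turn": [turn, ...], "hand": [hand, ...]}. A call has 1 to 5 rows; each row is the pose to reach, as a shift and turn from the pose commanded when the call began, along the tool's axes at that moment; what a row does not reach only later rows make up. A row lasts 1/12 s, in which the tool goes at most 41.7 mm and 7.16 degrees, less where a joint would pass 70% of its speed; a pose out of reach is approached as far as the arm can. A call with a gripper value outside its range is refused whole. The fingers move at their own pace and stop on an object; the grip force is fixed at half the most. Time passes only in rows, so rows that repeat a pose let the fingers close. It gives the time, the measured TCP pose, the force and the opening at its end, in the units of the state.
- get_obs(): the state, without advancing time (a new reading comes with each control period).
- camera(name): name is "scene" or "top" or "wrist"; returns (picture, depth): 420x560x3 uint8, red, green, blue; 420x560 float32, m along the optical axis (not along the pixel's ray), 0 where there is no reading.
- camera_info(name): a dict with "mtx" (3x3 intrinsics, pixels), "dist_coeffs" ([k1, k2, p1, p2, k3] as OpenCV has them; the pictures are not rectified), "world_to_cam" (4x4, takes a point from world to camera coordinates). Camera axes: x right, y down, z forward; pixel columns grow to the right and rows downward; lengths in m; the calibration is good to about 2 mm. A picture is of the moment at which its call begins: read the wrist's pose just before it. camera_info takes no time and is no camera call; for the wrist camera it gives the pose at the moment of the call.
- job_done(): hands the job in, once; it reports no verdict.
Trained networks look in the newest picture that a camera, given by its name, has taken for a name from the list of things; names that differ only in an ending like _2 or _b are one class to them, and where a whole thing is asked for, a point or a joint stands for the part that bears it (a point fixed in the world has none). Each returns a list of dicts, best first, with "conf" (0 to 1); they miss things now and then, are a little off and sometimes report something else, mostly with a low value. They report only what shows in the picture. A call takes as long as a camera call. They do not tell look-alikes from the thing itself.
- search_frame(camera, name): "location" ([row, column] in pixels, amid what is visible of it).
- spot_point(camera, name): "location" ([row, column] in pixels: a listed point, or the origin of a listed thing).
The state is a dict: "clock": time; "joint_pos": joint angles; "joint_vel": joint speeds; "tau": joint torques, N m; "eef_pos": TCP position; "tool_rot": TCP orientation; "ft_force": force on the tool from outside, world axes, zero at the start; "ft_torque": the same for the moment, N m; "grip_width": finger opening in m.
Only numpy, scipy, OpenCV 4.12 (cv2) and the standard library are available. Lean on these libraries where they do the work, as an engineer would, in place of code of your own. Each camera call takes 0.05 s, during which the arm holds its last target. There are 200 camera calls.

## Task

Slide the clear guard on the grey module all the way open, then put the black two-lugged bayonet cap (the one with the bar handle, not the round knob) down into the port until its rim sits on the collar and twist it clockwise, seen from above, half-way to its lock: 45 degrees, where the bar points at the single steel rib on the collar. Do not let it click into the lock; it springs back if let go, so finish while still gripping it and holding it in that half-way position. Leave the other things on the bench where they are.

Things in the scene. Friction and masses are not known exactly. Their poses are not given: they have to be found in the camera images.
- module: Fixed grey sheet-metal housing, 160 (x) x 300 (y) x 50 mm high, on the bench. Origin: centre of its underside; z up. Two aluminium rails along its y, at x = +-70 mm, are 8 mm wide and reach 72 mm above the bench; the guard runs between them.
- guard (a joint): Travel of the sliding guard, m: 0 = shut (over the port), 0.135 = fully open (end stop), growing towards the module's +y. Takes about 1.2 N plus 3 N per m/s; stays where it is left. Clear pane in a dark frame, 126 (across) x 120 mm (along its travel), top 69 mm above the bench.
- guard_fin (a point): Centre of the guard's upright black fin, 90 mm above the bench; axes as the module's. The fin is 10 mm thick along the travel (module's y), 44 mm wide across it (x), and rises from the guard's top to 106 mm above the bench; pinch it from above with the fingers closing along the module's y.
- port_mouth (a point): Centre of the port's mouth, on top of its black 16-sided collar (92 mm across, 7 mm thick, top 57 mm above the bench), z up. It lies at x = 0, y = -65 mm of the module, turned at some angle to it. Bore 42 mm wide; two slots 12 mm wide along this point's +x and -x reach 28 mm from the centre. Under the collar the lugs turn clockwise seen from above; anticlockwise is blocked.
- half_rib (a point): Middle of the single steel rib on the collar, 38 mm from port_mouth, 45 degrees clockwise from its +x slot: the half-way direction for the cap's bar (a second one lies across from it). Ribs are 2 mm high. Pairs of short ribs at 90 degrees mark the lock. Axes as port_mouth's.
- carrier (a joint): Turn (rad, clockwise) of the sprung ring under the collar that the lugs carry along: 0 at the slots, end 1.6. It has 2 mm play at each lug, so trails the cap by about 0.08 rad. Its spring (0.0125 N m plus 0.05 per rad) turns the cap back when let go. From about 58 degrees of cap turn the lugs ride up sprung balls (stiffer); past about 80 they snap down behind them: the lock.
- cap: Black bayonet cap, 56 to 112 g. Origin: centre of its underside, z up. From below: barrel 39 mm wide, 14 high; at its foot two lugs along +x and -x, 8 mm wide, 5 high, out to 26 mm from the axis; disc 60 mm wide, 14 to 20 mm up; aluminium bar handle 46 mm long (along x), 12 thick (y), 20 to 48 mm up. A half turn fits the same. Seated, origin 14 mm below port_mouth.
- cap_grip (a point): Grip point of the cap, in its bar handle on the axis, 42 mm above the cap's origin; axes as the cap's.
- plug: Bystander: loose black blanking plug, 58 mm diameter, 46 mm high, with a round aluminium knob and no lugs. Origin at its underside.
- jar: Bystander: loose small white jar with black cap, 56 mm diameter, 60 mm high. Origin at its underside.
- driver: Bystander: loose screwdriver lying on the bench.
- spanner: Bystander: loose steel spanner lying on the bench.
- fan: Bystander: loose black 80 mm square cooling fan, 25 mm thick, lying flat.
- screwtray: Bystander: open steel tray 110 x 80 x 30 mm.
- bracket: Bystander: loose grey angle bracket, 90 mm wide, 50 mm high.
Things that resemble listed ones, but are neither listed nor needed, are in the scene too. Leave any blue or yellow look-alike of the cap alone.

How it is judged:
By the outcome, as a careful person would: the job done as asked, in the order asked, and still so for the second after the job is handed in, while the arm keeps its last pose, push and grip.
It also fails if it takes over 58 s, if anything falls off the work surface, if the arm or the gripper's body presses on something with over 40 N, if the wrist force passes 120 N, or if a joint passes its speed limit or range.

## Working session

There is one attempt and no reset: what is moved stays moved. The work goes in short steps, Python scripts to look and compute and a tool call to move; the robot and the scene stay as the last step left them, time stands still between calls to the robot, and variables do not carry over. Pictures are saved under pics/ and viewed, about 8 in all and at most 12, crops included, and the job is handed in when it is done.

Besides the shell and the picture viewer there is one more tool, called after ">>>" as name([rows], argument=value, ...), one row to a line, values as JSON. arm_command: Moves the arm, as the interface text tells. Its arguments: {"type":"object","properties":{"translation":{"type":"array","items":{"type":"array","items":{"type":"number"}}},"turn":{"type":"array","items":{"type":"number"}},"hand":{"type":"array","items":{"type":"number"}}},"required":["translation","turn","hand"]}

```bash
mkdir -p pics; ls
cat > h.py <<'E'
from workcell import *
import numpy as np, cv2
def ray(cam,rc):
    I=camera_info(cam);p=cv2.undistortPoints(np.array([[[rc[1],rc[0]]]],float),np.array(I["mtx"]),np.array(I["dist_coeffs"]))[0,0]
    T=np.linalg.inv(np.array(I["world_to_cam"]));d=T[:3,:3]@np.array([p[0],p[1],1]);return T[:3,3],d
def at_z(cam,rc,z):
    o,d=ray(cam,rc);return o+d*(z-o[2])/d[2]
def at_d(cam,rc,dep):
    o,d=ray(cam,rc);return o+d*dep[int(round(rc[0])),int(round(rc[1]))]
def proj(cam,P):
    I=camera_info(cam);T=np.array(I["world_to_cam"])
    q=cv2.projectPoints(np.array(P,float).reshape(-1,1,3),cv2.Rodrigues(T[:3,:3])[0],T[:3,3],np.array(I["mtx"]),np.array(I["dist_coeffs"]))[0].reshape(-1,2)
    return q[:,::-1]
E
python3 - <<'E'
from h import *
np.set_printoptions(precision=3,suppress=True)
o=get_obs();print(o)
for c in ["top","scene"]:
    im,d=camera(c);cv2.imwrite(f"pics/{c}0.png",im[...,::-1]);np.save(f"{c}d.npy",d)
    for n in ["guard_fin","port_mouth","half_rib","cap","cap_grip","plug","module","jar"]:
        for r in spot_point(c,n)[:4]:
            rc=r["location"];print(c,n,np.array(rc),round(r["conf"],2),at_d(c,rc,d))
E
```

```text
pics
{'clock': 0.0, 'joint_pos': array([1.21 , 0.241, 0.004, 1.335, 0.   , 1.571]), 'joint_vel': array([-0.001, -0.001,  0.001,  0.001,  0.   ,  0.003]), 'tau': array([ -0.001, -37.232,  25.241,   0.017,  -0.   ,  -0.   ]), 'eef_pos': array([0.176, 0.467, 0.244]), 'tool_rot': array([ 0.179,  0.984, -0.001, -0.   ]), 'ft_force': array([ 0.116, -0.543, -0.422]), 'ft_torque': array([ 0.01 , -0.011,  0.02 ]), 'grip_width': 0.0849566902648929}
top guard_fin [231.8 144. ] 0.58 [0.549 0.188 0.103]
top half_rib [252.2 372.8] 0.65 [ 0.511 -0.281  0.059]
top cap [215.8 254.3] 0.98 [ 0.589 -0.033  0.053]
top cap [277.6 421.4] 0.97 [ 0.459 -0.391  0.021]
top cap [259.6 262.4] 0.78 [ 0.497 -0.05   0.033]
top cap [290.4 307.5] 0.58 [ 0.432 -0.145  0.048]
top cap_grip [214.6 253.7] 0.93 [ 0.592 -0.032  0.048]
top cap_grip [261.1 257.4] 0.9 [ 0.493 -0.04   0.048]
top cap_grip [277.5 428.1] 0.85 [ 0.458 -0.396  0.052]
top cap_grip [292.6 310.7] 0.81 [ 0.427 -0.153  0.025]
top plug [212.9 318. ] 0.87 [ 0.596 -0.169  0.045]
top module [236.3 148.8] 0.73 [0.544 0.188 0.069]
top jar [251.  372.5] 0.67 [ 0.513 -0.28   0.064]
scene guard_fin [142.3 375.6] 0.6 [0.558 0.185 0.095]
scene port_mouth [144.  374.2] 0.52 [0.553 0.187 0.087]
scene cap [270.5 103.8] 0.96 [ 0.483 -0.404  0.026]
scene cap [207.9 215.9] 0.81 [ 0.457 -0.158  0.018]
scene cap [228.8 306. ] 0.8 [ 0.614 -0.049  0.022]
scene cap [202.5 276.1] 0.62 [ 0.516 -0.049  0.018]
scene cap_grip [252.3 100.3] 0.92 [ 0.461 -0.395  0.049]
scene cap_grip [186.3 272.4] 0.8 [ 0.496 -0.043  0.045]
scene cap_grip [211.5 306.1] 0.79 [ 0.596 -0.035  0.047]
scene cap_grip [190.5 216.3] 0.69 [ 0.44  -0.144  0.047]
scene plug [262.6 248.7] 0.81 [ 0.616 -0.183  0.02 ]
scene module [167.4 376. ] 0.66 [0.596 0.153 0.067]
scene jar [260.9 168.8] 0.55 [ 0.539 -0.301  0.034]
scene jar [307.1 334.9] 0.36 [ 0.777 -0.118  0.017]
```

Run:
```python
import cv2
a=cv2.imread("pics/top0.png");cv2.imwrite("pics/topL.png",cv2.resize(a[120:390,40:460],(800,514),interpolation=cv2.INTER_CUBIC))
```

```text
(no output)
```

View pics/topL.png

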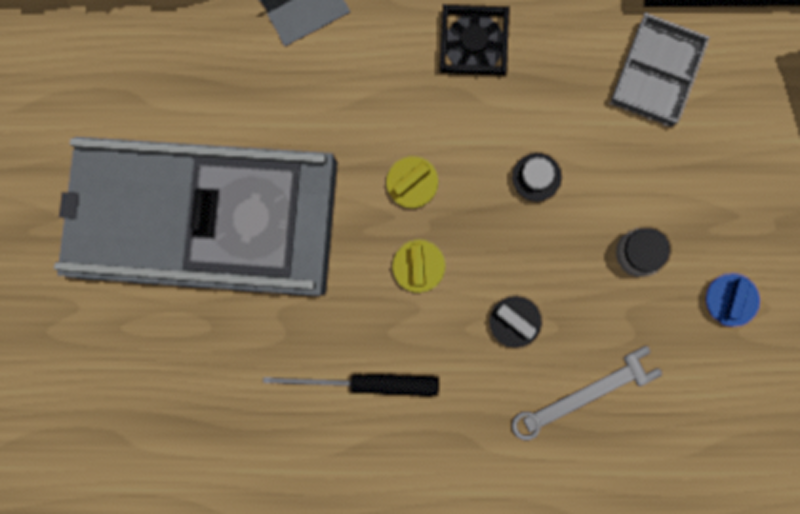

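View pics/scene0.png

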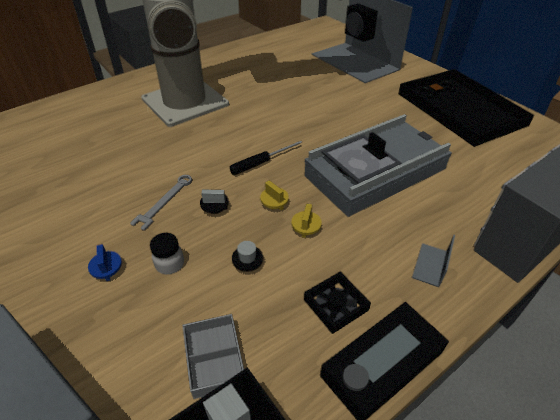

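The top view shows the black, bar-handled cap at about pixel (row 288, col 310) and the fin at about (232,147). The port is under the pane at about (233,172). The yellow and blue caps are look-alikes. Next I'll fit these from the depth image.

```bash
cat >> h.py <<'E'
def cloud(cam,d):
    I=camera_info(cam);v,u=np.nonzero(d>0)
    p=cv2.undistortPoints(np.stack([u,v],1).astype(float).reshape(-1,1,2),np.array(I["mtx"]),np.array(I["dist_coeffs"]))[:,0]
    z=d[v,u];c=np.c_[p*z[:,None],z];T=np.linalg.inv(np.array(I["world_to_cam"]))
    return c@T[:3,:3].T+T[:3,3],v,u
def sel(P,x0,x1,y0,y1,z0,z1):
    return (P[:,0]>x0)&(P[:,0]<x1)&(P[:,1]>y0)&(P[:,1]<y1)&(P[:,2]>z0)&(P[:,2]<z1)
def box(Q):
    (c,s,a)=cv2.minAreaRect(Q[:,:2].astype(np.float32)*1000);return np.array(c)/1000,s,a
E
python3 - <<'E'
from h import *
np.set_printoptions(precision=4,suppress=True)
for cam in ["top","scene"]:
    d=np.load(cam+"d.npy");P,v,u=cloud(cam,d)
    for n,b in dict(fin=(.5,.6,.12,.25,.098,.12),bar=(.39,.47,-.2,-.1,.035,.06),rails=(.42,.68,0,.36,.0705,.08),module=(.42,.68,0,.38,.04,.08)).items():
        Q=P[sel(P,*b)]
        if len(Q)<5: print(cam,n,len(Q));continue
        print(cam,n,len(Q),"mean",Q.mean(0),"zmed",np.median(Q[:,2]),"box",box(Q))
    # bench height check
    print("bench",np.median(P[sel(P,.3,.4,-.1,.1,-.02,.02)][:,2]))
o,dd=ray("top",(210,280));print("topcam",o,dd)
print("pix size",1/camera_info("top")["mtx"][0][0]*o[2])
a=cv2.imread("pics/top0.png")
w=a[268:310,290:335];w=cv2.resize(w,None,fx=8,fy=8,interpolation=cv2.INTER_CUBIC)
m=(w.min(2)>110).astype(np.uint8);n,l,s,c=cv2.connectedComponentsWithStats(m)
for i in range(1,n):
    if s[i,4]>1000:
        r=cv2.minAreaRect(np.argwhere(l==i).astype(np.float32));bp=(cv2.boxPoints(r)+.5)/8-.5+[268,290]
        print(r,s[i,4],[at_z("top",q,.048)[:2] for q in bp],at_z("top",bp.mean(0),.048))
E
```

```text
top fin 111 mean [0.5515 0.1893 0.1052] zmed 0.10532690642501141 box (array([0.5522, 0.1893]), (10.700230598449707, 42.59516525268555), 86.22386169433594)
top bar 130 mean [ 0.4349 -0.1521  0.0477] zmed 0.048132512690121976 box (array([ 0.4351, -0.1521]), (45.83644104003906, 11.969356536865234), 51.16106414794922)
top rails 1175 mean [0.5518 0.1879 0.0723] zmed 0.07191637431279241 box (array([0.5542, 0.2088]), (286.28765869140625, 148.2821807861328), 85.92633819580078)
top module 10050 mean [0.5529 0.2051 0.0581] zmed 0.05212842892132752 box (array([0.555 , 0.2113]), (306.5888366699219, 160.6081085205078), 85.72335815429688)
bench 0.0004588002097007937
scene fin 100 mean [0.555  0.1893 0.1037] zmed 0.10446170904133711 box (array([0.5538, 0.1909]), (12.137853622436523, 44.80496597290039), 86.39746856689453)
scene bar 180 mean [ 0.4402 -0.1526  0.0436] zmed 0.045205576015865834 box (array([ 0.4379, -0.1517]), (45.768863677978516, 14.814590454101562), 50.809425354003906)
scene rails 528 mean [0.5632 0.1877 0.0719] zmed 0.0714701696834682 box (array([0.5562, 0.2089]), (288.7488708496094, 151.11692810058594), 85.94068908691406)
scene module 6529 mean [0.5645 0.1876 0.0583] zmed 0.057859623772785085 box (array([0.558 , 0.2125]), (308.710205078125, 159.65728759765625), 85.6170654296875)
bench -0.000675523547012391
topcam [ 0.4345 -0.1022  1.1006] [ 0.1573  0.0135 -0.9876]
pix size 0.0022088760777037625
((167.63365173339844, 171.00411987304688), (177.804931640625, 47.62693405151367), 51.95296096801758) 7950 [array([ 0.4549, -0.138 ]), array([ 0.4452, -0.1303]), array([ 0.4168, -0.1665]), array([ 0.4265, -0.1743])] [ 0.4358 -0.1523  0.048 ]
```

```bash
cat >> h.py <<'E'
def go(x,y,z,ang=None):
    o=get_obs();q=o["tool_rot"];R=Rot.from_quat(q).as_matrix();t=R.T@(np.array([x,y,z])-o["eef_pos"])*100
    ya=np.degrees(np.arctan2(R[1,1],R[0,1]))
    print("shift cm",t.round(2),"yang",ya.round(2),"clock",o["clock"],"j6",o["joint_pos"][5].round(3),
      "" if ang is None else ("turn",round(float(-np.radians((ang-ya+180)%360-180)),3)))
from scipy.spatial.transform import Rotation as Rot
E
python3 - <<'E'
from h import *
import workcell
print([n for n in dir(workcell) if not n.startswith("__")]); print(globals().get("tip_reach"))
go(.553,.189,.2,85.9)
I=camera_info("wrist");T=np.linalg.inv(I["world_to_cam"]);o=get_obs();R=Rot.from_quat(o["tool_rot"]).as_matrix()
print("cam in tool",R.T@(T[:3,3]-o["eef_pos"]),(R.T@T[:3,:3]).round(3),I["mtx"][0])
E
```

```text
['Unreachable', 'camera', 'camera_info', 'get_obs', 'job_done', 'search_frame', 'spot_point', 'tip_reach']
0.014
shift cm [-45.07 -12.79   4.53] yang 69.33 clock 0.9 j6 1.571 ('turn', -0.289)
cam in tool [ 6.54292594e-02 -3.99715164e-05 -1.27257204e-01] [[-0.001 -0.966 -0.26 ]
 [ 1.    -0.001 -0.001]
 [ 0.001 -0.26   0.966]] [335.26709317   0.         280.59016855]
```

>>> arm_command([
  [-3.8,-1.1,0],
  [-7.6,-2.2,0],
  [-11.4,-3.3,0],
  [-15.2,-4.3,0],
  [-19,-5.4,0],
], turn=[-0.06,-0.12,-0.18,-0.24,-0.288], hand=[0,0,0,0,0])

```text
clock: 1.32
eef_pos: [0.3364, 0.3492, 0.2455]
tool_rot: [0.035, 0.999, 0.0, 0.0]
ft_force: [0.8, 0.7, 0.6]
grip_width: 0.0855
```

```bash
python3 -c "
from h import *
go(.553,.189,.2,85.9)"
```

```text
shift cm [-22.72 -14.48   4.55] yang 86.03 clock 1.3167 j6 0.873 ('turn', 0.002)
```

>>> arm_command([
  [-3.4,-2.2,0.7],
  [-6.8,-4.3,1.4],
  [-10.2,-6.5,2.1],
  [-13.6,-8.7,2.8],
  [-17,-10.8,3.4],
], turn=[0,0,0,0,0], hand=[0,0,0,0,0])

```text
clock: 1.73
eef_pos: [0.4982, 0.2285, 0.211]
tool_rot: [0.037, 0.999, 0.0, -0.0]
ft_force: [0.3, 0.5, 0.1]
grip_width: 0.0854
```

>>> arm_command([
  [-3,-1.9,0.6],
  [-5.7,-3.7,1.1],
  [-5.7,-3.7,4],
  [-5.7,-3.7,7],
  [-5.7,-3.7,10],
], turn=[0,0,0,0,0], hand=[0,0,0,0,0])

```text
clock: 2.15
eef_pos: [0.5522, 0.1883, 0.1105]
tool_rot: [0.037, 0.999, 0.0, 0.001]
ft_force: [-0.5, -0.2, -0.3]
grip_width: 0.0853
```

```bash
python3 -c "
from h import *
go(.553,.189,.09,85.9);print(get_obs())"
```

```text
shift cm [-0.07  0.07  2.05] yang 85.72 clock 2.15 j6 0.403 ('turn', -0.003)
{'clock': 2.15, 'joint_pos': array([3.28595749e-01, 4.90364340e-01, 8.01279428e-03, 1.08672662e+00,
       8.54962756e-05, 4.03353075e-01]), 'joint_vel': array([ 1.72334648e-02,  3.09488001e-01, -5.32994567e-01, -8.23165468e-01,
        9.24379623e-05, -5.84763128e-04]), 'tau': array([-6.05443697e-01, -4.93089581e+01,  2.46844590e+01,  1.19051311e+00,
       -3.05652176e-02, -1.20983288e-03]), 'eef_pos': array([0.5522205 , 0.18830938, 0.11050176]), 'tool_rot': array([3.73699089e-02, 9.99301131e-01, 3.47346347e-04, 7.86888454e-04]), 'ft_force': array([-0.49039525, -0.19745191, -0.33481213]), 'ft_torque': array([-0.03594113, -0.00455405, -0.07880065]), 'grip_width': 0.08525688737535349}
```

>>> arm_command([
  [0,0.1,1.5],
  [0,0.1,2],
  [0,0.1,2],
  [0,0.1,2],
  [0,0.1,2],
], turn=[0,0,0,0,0], hand=[0.2,1,1,1,1])

```text
clock: 2.57
eef_pos: [0.5524, 0.1906, 0.0931]
tool_rot: [0.036, 0.999, 0.001, 0.002]
ft_force: [0.5, -0.2, 0.9]
grip_width: 0.0256
```

>>> arm_command([
  [0,0,0],
  [0,0,0],
  [0,0,0],
  [0,0,0],
  [0,0,0],
], turn=[0,0,0,0,0], hand=[1,1,1,1,1])

```text
clock: 2.98
eef_pos: [0.5524, 0.1907, 0.0934]
tool_rot: [0.036, 0.999, 0.001, 0.002]
ft_force: [-0.5, -0.0, 6.2]
grip_width: 0.009
```

>>> arm_command([
  [0,1.5,-0.2],
  [0,4.5,-0.2],
  [0,7.5,-0.2],
  [0,10,-0.2],
  [0,12,-0.2],
], turn=[0,0,0,0,0], hand=[1,1,1,1,1])

```text
clock: 3.4
eef_pos: [0.5608, 0.3109, 0.0934]
tool_rot: [0.036, 0.999, -0.0, 0.001]
ft_force: [2.8, -2.5, -0.8]
grip_width: 0.0088
```

>>> arm_command([
  [0,0.8,0],
  [0,1.3,0],
  [0,1.6,0],
  [0,1.8,0],
  [0,1.8,0],
], turn=[0,0,0,0,0], hand=[1,1,1,1,1])

```text
clock: 3.82
eef_pos: [0.5614, 0.3197, 0.0934]
tool_rot: [0.039, 0.999, -0.007, 0.0]
ft_force: [1.0, -18.7, 5.1]
grip_width: 0.0084
```

>>> arm_command([
  [0,0.2,0],
  [0,0.4,0],
  [0,0.5,0],
  [0,0.5,0],
  [0,0.5,0],
], turn=[0,0,0,0,0], hand=[1,1,1,1,1])

```text
clock: 4.23
eef_pos: [0.5614, 0.3199, 0.0933]
tool_rot: [0.04, 0.999, -0.011, -0.001]
ft_force: [-0.9, -29.6, 10.3]
grip_width: 0.009
```

Run:
```python
from h import *
im,d=camera("wrist");cv2.imwrite("pics/w1.png",im[...,::-1]);go(.56,.32,.2,85.9)
im,d=camera("top");P,v,u=cloud("top",d);cv2.imwrite("pics/top1.png",im[...,::-1])
```

```text
shift cm [  0.15  -0.23 -10.66] yang 85.37 clock 4.2833 j6 0.606 ('turn', -0.009)
```

View pics/w1.png

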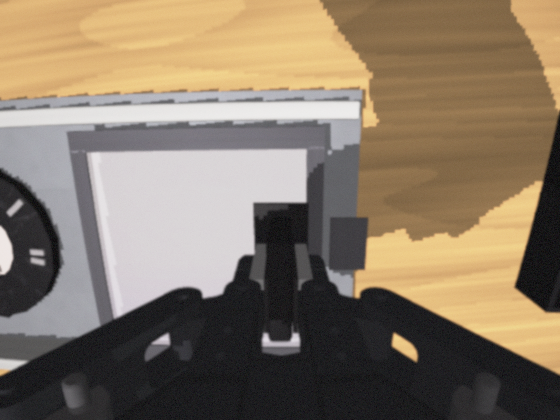

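The pane is against the stop block: the force rose to about 30 N with no further motion. I'll release, rise and look at the port.

>>> arm_command([
  [0,-0.6,0],
  [0,-0.6,0],
  [0,-0.6,0],
  [0,-0.6,0],
  [0,-0.6,-1],
], turn=[0,0,0,0,0], hand=[0.7,0,0,0,0])

```text
clock: 4.75
eef_pos: [0.5596, 0.3268, 0.1015]
tool_rot: [0.036, 0.999, -0.001, -0.002]
ft_force: [1.1, -0.1, -0.5]
grip_width: 0.0688
```

>>> arm_command([
  [0,0,-3],
  [0,0,-7],
  [0,0,-11],
  [-1,-3,-14],
  [-2,-7,-16],
], turn=[0,0,0,0,0], hand=[0,0,0,0,0])

```text
clock: 5.17
eef_pos: [0.5757, 0.2642, 0.2659]
tool_rot: [0.033, 0.999, 0.002, 0.003]
ft_force: [1.5, -0.6, 0.4]
grip_width: 0.0851
```

Run:
```python
from h import *
np.set_printoptions(precision=4,suppress=True)
o=get_obs();print(o["eef_pos"],o["clock"],o["ft_force"])
im,d=camera("wrist");cv2.imwrite("pics/w2.png",im[...,::-1]);np.save("w2d.npy",d)
for n in ["port_mouth","half_rib","guard_fin"]:
    for r in spot_point("wrist",n)[:2]: print(n,r["location"],r["conf"],at_d("wrist",r["location"],d),at_z("wrist",r["location"],{"p":.057,"h":.059,"g":.09}[n[0]]))
P,v,u=cloud("wrist",d)
for n,b in dict(fin=(.5,.62,.25,.4,.096,.115),rails=(.42,.68,0,.38,.0705,.08),guard=(.49,.63,.17,.42,.064,.0702)).items():
    Q=P[sel(P,*b)];print(n,len(Q),Q.mean(0) if len(Q) else "",box(Q) if len(Q)>4 else "")
```

```text
[0.5757 0.2642 0.2659] 5.1667 [ 1.5449 -0.5824  0.3677]
port_mouth [165.1, 160.7] 0.7 [0.5547 0.132  0.0415] [0.5528 0.1377 0.057 ]
half_rib [188.1, 132.5] 0.57 [0.5717 0.1069 0.0574] [0.5714 0.1077 0.059 ]
guard_fin [168.6, 338.9] 0.77 [0.5587 0.3127 0.1004] [0.5604 0.3144 0.09  ]
fin 586 [0.5622 0.3147 0.1006] (array([0.5629, 0.315 ]), (10.248557090759277, 43.65032196044922), 85.12589263916016)
rails 79 [0.5585 0.3109 0.076 ] (array([0.5607, 0.3104]), (7.483155727386475, 41.8940315246582), 74.50651550292969)
guard 6499 [0.5513 0.2727 0.0654] (array([0.5599, 0.2628]), (185.00796508789062, 140.1484832763672), 89.78208923339844)
```

View pics/w2.png

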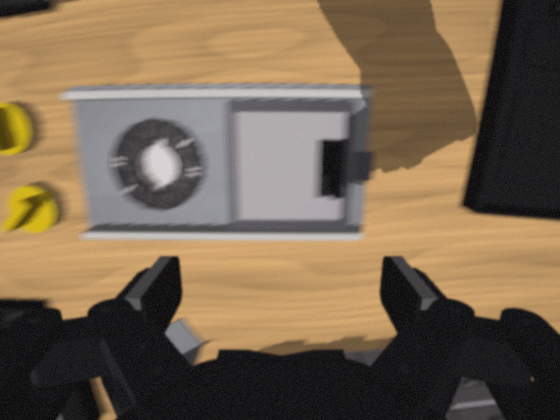

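```bash
python3 -c "
from h import *
go(.552,.17,.2,85.9)"
```

```text
shift cm [ 1.69 -9.24  6.22] yang 85.78 clock 5.3667 j6 0.499 ('turn', -0.002)
```

>>> arm_command([
  [0.6,-3,2],
  [1.2,-6,4],
  [1.7,-9.2,6],
  [1.7,-9.2,6],
  [1.7,-9.2,6],
], turn=[0,0,0,0,0], hand=[0,0,0,0,0])

```text
clock: 5.78
eef_pos: [0.5484, 0.1694, 0.1975]
tool_rot: [0.037, 0.999, -0.001, -0.004]
ft_force: [0.5, -0.4, 0.0]
grip_width: 0.0854
```

Run:
```python
from h import *
import time
np.set_printoptions(precision=4,suppress=True)
camera("top");camera("top")
o=get_obs();print(o["eef_pos"],o["clock"],abs(o["joint_vel"]).max())
im,d=camera("wrist");cv2.imwrite("pics/w3.png",im[...,::-1]);np.save("w3d.npy",d)
for n in ["port_mouth","half_rib","guard_fin"]:
    for r in spot_point("wrist",n)[:3]: print(n,r["location"],r["conf"],at_d("wrist",r["location"],d),at_z("wrist",r["location"],{"p":.057,"h":.059,"g":.09}[n[0]]))
P,v,u=cloud("wrist",d)
for n,b in dict(fin=(.5,.62,.25,.4,.098,.115),collar=(.5,.6,.08,.2,.0545,.062)).items():
    Q=P[sel(P,*b)];print(n,len(Q),Q.mean(0) if len(Q) else "",box(Q) if len(Q)>4 else "")
s=sel(P,.49,.61,.08,.21,.0535,.062)
Q=P[s];print("circle",cv2.minEnclosingCircle(Q[:,:2].astype(np.float32)),np.median(Q[:,2]))
# rectified top view of collar plane z=.058, 0.25mm/px; image x = world x, image y = -world y
c=np.array([.551,.146]);g=np.arange(-.055,.055,.0002);X,Y=np.meshgrid(c[0]+g,c[1]-g)
q=proj("wrist",np.c_[X.ravel(),Y.ravel(),np.full(X.size,.057)]).reshape(*X.shape,2).astype(np.float32)
r=cv2.remap(im,q[...,1],q[...,0],cv2.INTER_CUBIC);cv2.imwrite("pics/rect3.png",r[...,::-1])
im,d=camera("top");P,v,u=cloud("top",d)
for n,b in dict(fin=(.5,.62,.25,.4,.098,.115)).items():
    Q=P[sel(P,*b)];print("top",n,len(Q),box(Q) if len(Q)>4 else "")
```

```text
[0.5516 0.1716 0.2006] 5.8833 0.04022729838803422
port_mouth [199.5, 247.5] 0.94 [0.5568 0.1421 0.0414] [0.553  0.1439 0.057 ]
half_rib [226.9, 213.8] 0.72 [0.5752 0.1125 0.0565] [0.5744 0.1131 0.059 ]
guard_fin [208.7, 476.5] 0.58 [0.5618 0.315  0.0977] [0.5643 0.3196 0.09  ]
fin 1033 [0.5629 0.3173 0.104 ] (array([0.564 , 0.3185]), (11.089743614196777, 43.7272834777832), 86.15287780761719)
collar 7144 [0.5504 0.1447 0.0566] (array([0.552 , 0.1446]), (91.6344223022461, 92.3106918334961), 78.46117401123047)
circle ((0.5518069863319397, 0.1441563367843628), 0.04792308434844017) 0.0565522064546064
top fin 0
```

View pics/rect3.png

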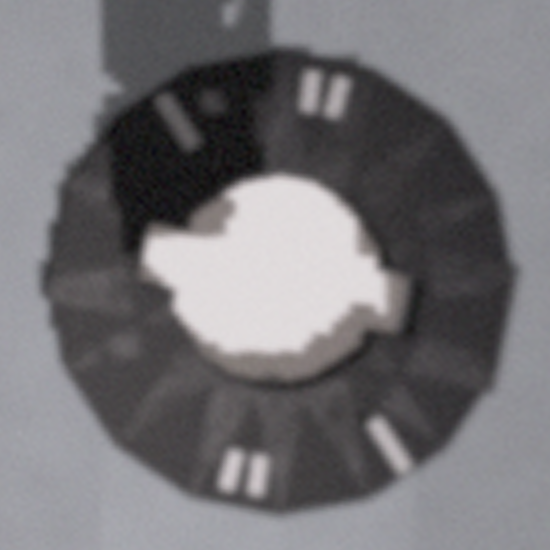

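The rectified view of the collar puts its centre at about (281,281), which is world (0.552, 0.1445). The single ribs lie at -57°/123°, the lock pairs at -102°, and the slots at about -12°/168°. These angles agree with each other. Next is the cap.

>>> arm_command([
  [1,-3.7,0],
  [2,-7.4,0],
  [3.1,-11.1,0],
  [4.1,-14.8,0],
  [5.1,-18.5,0],
], turn=[-0.12,-0.24,-0.36,-0.48,-0.6], hand=[0,0,0,0,0])

```text
clock: 6.55
eef_pos: [0.488, -0.0086, 0.2012]
tool_rot: [-0.259, 0.966, -0.0, 0.001]
ft_force: [1.1, -1.2, 0.1]
grip_width: 0.0855
```

```bash
python3 -c "
from h import *
camera('top');camera('top');go(.4355,-.152,.2,141.5)"
```

```text
shift cm [11.39 -9.73  0.15] yang 119.43 clock 6.65 j6 -0.536 ('turn', -0.385)
```

>>> arm_command([
  [2.8,-2.4,0],
  [5.7,-4.9,0],
  [8.5,-7.3,0],
  [11.4,-9.7,0],
  [11.4,-9.7,0],
], turn=[-0.1,-0.2,-0.3,-0.385,-0.385], hand=[0,0,0,0,0])

```text
clock: 7.07
eef_pos: [0.4361, -0.1528, 0.2013]
tool_rot: [-0.434, 0.901, -0.001, -0.0]
ft_force: [0.3, 1.4, -0.2]
grip_width: 0.0854
```

Run:
```python
from h import *
np.set_printoptions(precision=4,suppress=True)
im,d=camera("top");cv2.imwrite("pics/top4.png",im[...,::-1]);P,v,u=cloud("top",d)
for n,b in dict(fin=(.5,.62,.25,.4,.098,.115),rails=(.42,.68,0,.38,.0705,.08),collar=(.5,.6,.08,.2,.0545,.0635)).items():
    Q=P[sel(P,*b)];print("top",n,len(Q),box(Q) if len(Q)>4 else "")
camera("top")
im,d=camera("wrist");o=get_obs();print(o["eef_pos"],o["clock"],abs(o["joint_vel"]).max())
cv2.imwrite("pics/w4.png",im[...,::-1]);P,v,u=cloud("wrist",d)
for n,b in dict(bar=(.39,.48,-.2,-.1,.044,.055),disc=(.39,.48,-.2,-.1,.015,.024)).items():
    Q=P[sel(P,*b)];print(n,len(Q),np.median(Q[:,2]),box(Q),cv2.minEnclosingCircle(Q[:,:2].astype(np.float32)))
for r in spot_point("wrist","cap_grip")[:2]: print(r["location"],r["conf"],at_z("wrist",r["location"],.042))
c=np.array([.4355,-.152]);g=np.arange(-.055,.055,.0002);X,Y=np.meshgrid(c[0]+g,c[1]-g)
q=proj("wrist",np.c_[X.ravel(),Y.ravel(),np.full(X.size,.048)]).reshape(*X.shape,2).astype(np.float32)
r=cv2.remap(im,q[...,1],q[...,0],cv2.INTER_CUBIC);cv2.imwrite("pics/rect4.png",r[...,::-1])
t=cv2.imread("pics/top4.png")[170:300,50:220];t=cv2.resize(t,None,fx=3.2,fy=3.2,interpolation=cv2.INTER_CUBIC);print(t.shape)
t2=cv2.imread("pics/rect4.png");t2=cv2.resize(t2,(250,250));h=np.zeros((416,250,3),np.uint8);h[:250]=t2
cv2.imwrite("pics/m4.png",np.hstack([t,h]))
```

```text
top fin 118 (array([0.5617, 0.3167]), (11.60058307647705, 43.1491584777832), 83.33673858642578)
top rails 1100 (array([0.5542, 0.2088]), (290.03106689453125, 148.45362854003906), 86.00467681884766)
top collar 1016 (array([0.552 , 0.1449]), (103.75641632080078, 96.3251953125), 76.02963256835938)
[ 0.4379 -0.1482  0.201 ] 7.2167 0.03338369563009905
bar 718 0.04627075559423341 (array([ 0.4361, -0.1514]), (45.447574615478516, 11.44146728515625), 51.30912780761719) ((0.43657049536705017, -0.15177227556705475), 0.02314053475856781)
disc 2350 0.01839309138177564 (array([ 0.4359, -0.1519]), (58.63782501220703, 59.39714813232422), 51.14131546020508) ((0.4364217519760132, -0.1512632966041565), 0.030139800161123276)
[313.0, 302.2] 0.98 [ 0.4961 -0.0411  0.042 ]
[192.3, 282.0] 0.63 [ 0.4369 -0.1479  0.042 ]
(416, 544, 3)
```

View pics/m4.png

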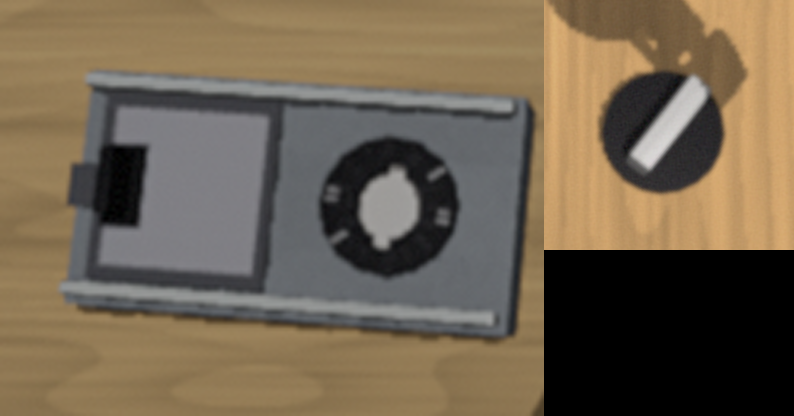

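The cap bar is at (0.436, -0.1515), at about 51°. The fin's travel reads a few mm short of 135, so I'll measure the guard edges before and after in the same camera, plus the height of the end tab.

Run:
```python
from h import *
np.set_printoptions(precision=4,suppress=True,linewidth=150)
cy=np.array([.552,.1445]);ay=np.array([.0715,.9974]);ax=np.array([.9974,-.0715])
C=cy+.065*ay
ys=np.arange(-.16,.17,.0005);xs=np.r_[np.arange(-.045,-.028,.001),np.arange(.028,.045,.001)]
prof={}
for f in ["top0","top4"]:
    im=cv2.imread(f"pics/{f}.png",0).astype(np.float32)
    X=C+ys[:,None,None]*ay+xs[None,:,None]*ax
    q=proj("top",np.c_[X.reshape(-1,2),np.full(X.shape[0]*X.shape[1],.069)]).reshape(len(ys),len(xs),2).astype(np.float32)
    p=cv2.remap(im,q[...,1],q[...,0],cv2.INTER_LINEAR).mean(1);prof[f]=p
    g=np.gradient(cv2.GaussianBlur(p[:,None],(1,9),0)[:,0])
    i=[k for k in range(2,len(g)-2) if abs(g[k])==abs(g[k-2:k+3]).max() and abs(g[k])>1]
    print(f,[(round(ys[k]*1000,1),round(float(g[k]),1)) for k in i])
d=camera("top")[1];P,v,u=cloud("top",d)
L=(P[:,:2]-C);a=L@ax;b=L@ay
for y0 in np.arange(.10,.175,.004):
    s=(abs(a)<.012)&(b>y0)&(b<y0+.004)&(P[:,2]>-.02);print(round(y0,3),np.percentile(P[s,2],[10,50,95]) if s.any() else "")
```

```text
top0 [(np.float64(-158.5), -5.0), (np.float64(-154.0), 6.9), (np.float64(-119.5), -5.3), (np.float64(-111.0), 6.6), (np.float64(-6.5), -6.0), (np.float64(1.0), 4.2), (np.float64(140.0), 1.8)]
top4 [(np.float64(-158.5), -5.0), (np.float64(-154.0), 7.0), (np.float64(-103.5), -1.9), (np.float64(-97.0), -1.6), (np.float64(-93.5), -1.7), (np.float64(-47.5), 1.5), (np.float64(-37.0), 2.5), (np.float64(7.0), -5.5), (np.float64(16.5), 6.7), (np.float64(121.0), -5.9), (np.float64(128.5), 4.2), (np.float64(140.0), 1.8)]
0.1 [0.0684 0.0734 0.106 ]
0.104 [0.0715 0.0875 0.1065]
0.108 [0.1036 0.1051 0.1068]
0.112 [0.1028 0.1034 0.1044]
0.116 
0.12 
0.124 
0.128 
0.132 [0.0525 0.0525 0.0525]
0.136 [0.0504 0.0516 0.0544]
0.14 [0.049  0.051  0.0529]
0.144 [0.0485 0.0508 0.055 ]
0.148 [0.0492 0.052  0.0546]
0.152 [0.0494 0.0521 0.054 ]
0.156 
0.16 
0.164 
0.168 
0.172
```

The guard moved 127.5 mm and started about 5 mm off shut. Whether it's at the stop is not certain, so I'll give it one more straddling push.

```bash
python3 -c "
from h import *
go(.5615,.317,.16,85.9)"
```

```text
shift cm [-44.11  19.03   4.1 ] yang 141.77 clock 7.3167 j6 -1.228 ('turn', 0.975)
```

>>> arm_command([
  [-3.7,1.6,0],
  [-7.4,3.2,0],
  [-11.1,4.8,0],
  [-14.7,6.4,0],
  [-18.4,7.9,0],
], turn=[0.12,0.24,0.36,0.48,0.6], hand=[0,0,0,0,0])

```text
clock: 7.73
eef_pos: [0.4841, 0.0283, 0.2008]
tool_rot: [-0.18, 0.984, 0.0, 0.0]
ft_force: [0.0, 0.2, -0.4]
grip_width: 0.0851
```

```bash
python3 -c "
from h import *
go(.5615,.317,.16,85.9)"
```

```text
shift cm [-17.45  24.27   4.09] yang 110.7 clock 7.7333 j6 -0.303 ('turn', 0.433)
```

>>> arm_command([
  [-2.4,3.3,0],
  [-4.8,6.6,0],
  [-7.2,10,0],
  [-9.6,13.3,0],
  [-12,16.6,0],
], turn=[0.1,0.2,0.3,0.375,0.375], hand=[0,0,0,0,0])

```text
clock: 8.15
eef_pos: [0.5362, 0.2271, 0.2006]
tool_rot: [0.005, 1.0, 0.0, 0.0]
ft_force: [1.3, -0.7, 1.0]
grip_width: 0.0856
```

```bash
python3 -c "
from h import *
camera('top');camera('top')
go(.5615,.317,.16,85.9)"
```

```text
shift cm [-2.45  8.62  3.99] yang 89.96 clock 8.25 j6 0.406 ('turn', 0.071)
```

>>> arm_command([
  [-1,3,0.5],
  [-1.9,6,1],
  [-2.5,8.6,3],
  [-2.5,8.6,7],
  [-2.5,8.6,11.3],
], turn=[0.07,0.07,0.07,0.07,0.07], hand=[0,0,0,0,0])

```text
clock: 8.67
eef_pos: [0.5636, 0.3128, 0.0897]
tool_rot: [0.038, 0.999, 0.002, 0.003]
ft_force: [0.4, -0.3, -0.3]
grip_width: 0.0853
```

>>> arm_command([
  [0,1.2,0.2],
  [0,2.2,0.2],
  [0,2.7,0.2],
  [0,3.1,0.2],
  [0,3.4,0.2],
], turn=[0,0,0,0,0], hand=[0,0,0,0,0])

```text
clock: 9.08
eef_pos: [0.5676, 0.3447, 0.0909]
tool_rot: [0.04, 0.999, 0.002, 0.003]
ft_force: [0.4, -0.3, 0.0]
grip_width: 0.0855
```

>>> arm_command([
  [0,0.2,0],
  [0,0.4,0],
  [0,0.6,0],
  [0,0.7,0],
  [0,0.7,0],
], turn=[0,0,0,0,0], hand=[0,0,0,0,0])

```text
clock: 9.5
eef_pos: [0.566, 0.3493, 0.0872]
tool_rot: [0.04, 0.999, 0.0, 0.0]
ft_force: [0.1, -0.1, -0.0]
grip_width: 0.0854
```

>>> arm_command([
  [0,0.4,0],
  [0,0.7,0],
  [0,0.9,0],
  [0,1,0],
  [0,1,0],
], turn=[0,0,0,0,0], hand=[0,0,0,0,0])

```text
clock: 9.92
eef_pos: [0.5666, 0.3569, 0.0867]
tool_rot: [0.041, 0.999, -0.003, -0.0]
ft_force: [0.2, -6.9, 2.7]
grip_width: 0.0854
```

>>> arm_command([
  [0,0.2,0],
  [0,0.4,0],
  [0,0.5,0],
  [0,0.5,0],
  [0,0.5,0],
], turn=[0,0,0,0,0], hand=[0,0,0,0,0])

```text
clock: 10.33
eef_pos: [0.5667, 0.357, 0.0863]
tool_rot: [0.042, 0.999, -0.007, -0.001]
ft_force: [-0.7, -17.5, 5.3]
grip_width: 0.0854
```

It's a firm stop at the same place: 17 N with no motion. The guard is fully open, so back to the cap.

>>> arm_command([
  [0,-2,0],
  [0,-4.5,-0.5],
  [0,-4.5,-4],
  [0,-4.5,-8],
  [0.2,-4.5,-12],
], turn=[0,0,0,0,0], hand=[0,0,0,0,0])

```text
clock: 10.75
eef_pos: [0.5608, 0.3185, 0.2069]
tool_rot: [0.041, 0.999, -0.001, -0.001]
ft_force: [1.9, 0.5, 0.7]
grip_width: 0.0851
```

```bash
python3 -c "
from h import *
go(.4365,-.1515,.2,141.3)"
```

```text
shift cm [  8.56 -47.86   0.8 ] yang 85.32 clock 10.75 j6 0.598 ('turn', -0.977)
```

>>> arm_command([
  [0.7,-4,0],
  [1.4,-8,0],
  [2.2,-12,0],
  [2.9,-16,0],
  [3.6,-20,0],
], turn=[-0.1,-0.2,-0.3,-0.4,-0.5], hand=[0,0,0,0,0])

```text
clock: 11.17
eef_pos: [0.5089, 0.1219, 0.2072]
tool_rot: [-0.211, 0.977, 0.0, 0.0]
ft_force: [1.0, -1.1, 0.6]
grip_width: 0.0857
```

```bash
python3 -c "
from h import *
go(.4365,-.1515,.2,141.3)"
```

```text
shift cm [ 17.88 -21.92   0.71] yang 114.37 clock 11.1667 j6 -0.19 ('turn', -0.47)
```

>>> arm_command([
  [2.5,-3.2,0],
  [5,-6.4,0],
  [7.5,-9.6,0],
  [10,-12.8,0],
  [12.6,-15.6,0.4],
], turn=[-0.09,-0.18,-0.27,-0.36,-0.46], hand=[0,0,0,0,0])

```text
clock: 11.58
eef_pos: [0.4583, -0.0726, 0.204]
tool_rot: [-0.428, 0.904, -0.001, 0.001]
ft_force: [1.4, -0.7, 0.4]
grip_width: 0.0856
```

```bash
python3 -c "
from h import *
camera('top');camera('top')
go(.4365,-.1515,.2,141.3)"
```

```text
shift cm [ 7.14 -3.41  0.29] yang 140.05 clock 11.6833 j6 -1.035 ('turn', -0.022)
```

>>> arm_command([
  [3.5,-1.7,2],
  [7.1,-3.4,5],
  [7.1,-3.4,8.5],
  [7.1,-3.4,11],
  [7.1,-3.4,11],
], turn=[-0.02,-0.02,-0.02,-0.02,-0.02], hand=[0,0,0,0,0])

```text
clock: 12.1
eef_pos: [0.435, -0.1458, 0.0883]
tool_rot: [-0.434, 0.901, 0.004, -0.003]
ft_force: [-0.8, 0.4, 0.2]
grip_width: 0.0855
```

Run:
```python
from h import *
np.set_printoptions(precision=4,suppress=True)
camera('top')
im,d=camera("wrist");cv2.imwrite("pics/w5.png",im[...,::-1]);P,v,u=cloud("wrist",d)
for n,b in dict(bar=(.39,.48,-.2,-.1,.042,.055)).items():
    Q=P[sel(P,*b)];print(n,len(Q),box(Q) if len(Q)>4 else "")
go(.436,-.1515,.04,141.3)
```

```text
bar 1772 (array([ 0.4387, -0.1525]), (46.61338806152344, 11.604962348937988), 51.651485443115234)
shift cm [ 0.58 -0.11  5.28] yang 141.55 clock 12.2 j6 -1.222 ('turn', 0.004)
```

>>> arm_command([
  [0.6,-0.2,2],
  [0.6,-0.2,4],
  [0.6,-0.2,4.9],
  [0.6,-0.2,4.9],
  [0.6,-0.2,4.9],
], turn=[0,0,0,0,0], hand=[0,0,0,0.5,1])

```text
clock: 12.62
eef_pos: [0.438, -0.1527, 0.0452]
tool_rot: [-0.435, 0.9, -0.0, 0.001]
ft_force: [0.6, 1.2, 0.4]
grip_width: 0.0641
```

>>> arm_command([
  [0,0,0],
  [0,0,0],
  [0,0,0],
  [0,0,0],
  [0,0,0],
], turn=[0,0,0,0,0], hand=[1,1,1,1,1])

```text
clock: 13.03
eef_pos: [0.4371, -0.1531, 0.0445]
tool_rot: [-0.435, 0.901, -0.0, 0.0]
ft_force: [-0.3, 0.2, 3.7]
grip_width: 0.0103
```

Run:
```python
from h import *
camera('top');camera('top')
o=get_obs();print(o["eef_pos"],o["grip_width"],o["ft_force"])
go(.437,-.152,.04,141.3)
```

```text
[ 0.43713379 -0.1530453   0.04447519] 0.010624194904063591 [-0.44154227  0.99146315  4.27464988]
shift cm [-0.07  0.08  0.45] yang 141.54 clock 13.1333 j6 -1.236 ('turn', 0.004)
```

>>> arm_command([
  [0,0,-0.5],
  [0,0,-3],
  [0,0,-6.5],
  [0,0,-10],
  [0,0,-13],
], turn=[0,0,0,0,0], hand=[1,1,1,1,1])

```text
clock: 13.55
eef_pos: [0.4366, -0.153, 0.176]
tool_rot: [-0.435, 0.901, -0.0, 0.0]
ft_force: [0.9, -0.2, -1.3]
grip_width: 0.0104
```

Run:
```python
from h import *
np.set_printoptions(precision=4,suppress=True)
camera('top');camera('top')
o=get_obs();R=Rot.from_quat(o["tool_rot"]).as_matrix()
print(o["eef_pos"],o["grip_width"],o["ft_force"])
im,d=camera("wrist");cv2.imwrite("pics/w6.png",im[...,::-1]);P,v,u=cloud("wrist",d)
L=(P-o["eef_pos"])@R
for z0 in np.arange(-.01,.05,.004):
    s=(abs(L[:,0])<.05)&(abs(L[:,1])<.045)&(L[:,2]>z0)&(L[:,2]<z0+.004)
    if s.sum()>5: print(round(z0,3),s.sum(),L[s].min(0),L[s].max(0))
go(.552,.1445,.17,78)
```

```text
[ 0.4402 -0.1543  0.1794] 0.010288306655297343 [ 1.5334 -0.9347 -0.9182]
-0.01 385 [-0.0093 -0.0177 -0.01  ] [ 0.0126  0.0198 -0.006 ]
-0.006 306 [ 0.0022 -0.0178 -0.006 ] [ 0.0123  0.02   -0.002 ]
-0.002 2942 [-0.023  -0.0177 -0.002 ] [0.0235 0.02   0.002 ]
0.002 351 [-0.0236 -0.0177  0.002 ] [0.0237 0.0201 0.006 ]
0.006 271 [ 0.0071 -0.0178  0.006 ] [0.0237 0.02   0.01  ]
0.01 202 [ 0.0071 -0.0165  0.01  ] [0.0236 0.0188 0.014 ]
0.014 85 [ 0.0114 -0.0093  0.014 ] [0.0236 0.0125 0.018 ]
0.018 62 [ 0.0218 -0.0045  0.0181] [0.0238 0.0073 0.022 ]
0.022 55 [ 0.0222 -0.0045  0.022 ] [0.0235 0.007  0.0259]
0.026 4629 [-0.0141 -0.0283  0.026 ] [0.0302 0.0312 0.03  ]
0.03 227 [-0.01   -0.0285  0.03  ] [0.0303 0.0261 0.034 ]
0.034 40 [ 0.0176 -0.0228  0.034 ] [0.0301 0.0259 0.0355]
shift cm [-30.4    9.68   0.67] yang 141.53 clock 13.7 j6 -1.236 ('turn', 1.109)
```

View pics/w6.png

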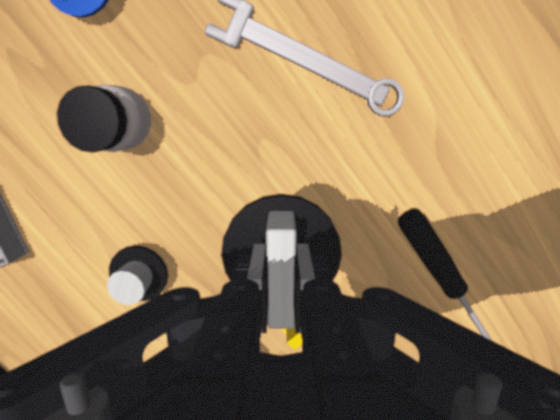

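Cap held squarely: bar and disc are centred in the jaws, apart from a 1.3 mm camera bias that also shows on the fingers. Carry it to the port.

>>> arm_command([
  [-3.5,1.1,0],
  [-7,2.2,0],
  [-10.5,3.3,0],
  [-14,4.5,0],
  [-17.5,5.6,0],
], turn=[0.12,0.24,0.36,0.48,0.6], hand=[1,1,1,1,1])

```text
clock: 14.12
eef_pos: [0.499, 0.0153, 0.1721]
tool_rot: [-0.17, 0.985, 0.0, -0.002]
ft_force: [1.2, -0.5, -0.6]
grip_width: 0.0105
```

Run:
```python
from h import *
camera('top');camera('top')
go(.552,.144,.15,78)
```

```text
shift cm [-9.16 10.    2.22] yang 110.23 clock 14.2167 j6 -0.317 ('turn', 0.563)
```

>>> arm_command([
  [-2.3,2.5,0],
  [-4.6,5,0],
  [-6.9,7.5,0],
  [-9.1,9.9,1],
  [-9.1,9.9,2],
], turn=[0.11,0.22,0.33,0.44,0.54], hand=[1,1,1,1,1])

```text
clock: 14.63
eef_pos: [0.5536, 0.1425, 0.1524]
tool_rot: [0.095, 0.995, 0.001, 0.0]
ft_force: [1.2, -0.5, -0.7]
grip_width: 0.0108
```

Run:
```python
from h import *
for i in range(5): camera('top')
go(.552,.144,.15,78);print(get_obs()["eef_pos"],get_obs()["ft_force"])
```

```text
shift cm [0.04 0.72 0.33] yang 79.08 clock 14.8833 j6 0.434 ('turn', 0.019)
[0.55106089 0.13683496 0.15327221] [ 0.5259604  -0.08938606 -0.45904938]
```

>>> arm_command([
  [0,0.7,0.5],
  [0,0.7,2],
  [0,0.7,2.3],
  [0,0.7,2.3],
  [0,0.7,2.3],
], turn=[0.019,0.019,0.019,0.019,0.019], hand=[1,1,1,1,1])

```text
clock: 15.3
eef_pos: [0.5532, 0.1441, 0.1315]
tool_rot: [0.105, 0.994, -0.0, -0.0]
ft_force: [0.3, 0.1, -1.4]
grip_width: 0.0105
```

Run:
```python
from h import *
np.set_printoptions(precision=4,suppress=True)
for i in range(6):
    im,d=camera('wrist');o=get_obs();print(o["eef_pos"],o["clock"],abs(o["joint_vel"]).max())
go(.552,.144,.15,78)
cv2.imwrite("pics/w7.png",im[...,::-1])
I=camera_info("wrist")
for n in ["half_rib","port_mouth","cap","cap_grip"]:
    for r in spot_point("wrist",n)[:2]: print(n,r["location"],r["conf"],at_z("wrist",r["location"],.059))
c=np.array([.552,.1445]);g=np.arange(-.055,.055,.0002);X,Y=np.meshgrid(c[0]+g,c[1]-g)
q=proj("wrist",np.c_[X.ravel(),Y.ravel(),np.full(X.size,.057)]).reshape(*X.shape,2).astype(np.float32)
r=cv2.remap(im,q[...,1],q[...,0],cv2.INTER_CUBIC);cv2.imwrite("pics/rect7.png",np.hstack([r[...,::-1],np.zeros((len(g),4,3),np.uint8)]))
```

```text
[0.5535 0.1443 0.1318] 15.35 0.00828608386878953
[0.5537 0.1446 0.132 ] 15.4 0.005123785353690755
[0.5538 0.1447 0.132 ] 15.45 0.005132253143354689
[0.5538 0.1448 0.1319] 15.5 0.004579039190020826
[0.5537 0.1449 0.1318] 15.55 0.003349500122948567
[0.5536 0.145  0.1316] 15.6 0.00463194934945327
shift cm [ 0.13 -0.13 -1.84] yang 77.92 clock 15.6 j6 0.467 ('turn', -0.001)
cap [186.2, 42.8] 0.91 [0.4978 0.0029 0.059 ]
cap [284.2, 93.2] 0.73 [0.5691 0.0112 0.059 ]
cap_grip [277.3, 280.4] 0.77 [0.5892 0.1368 0.059 ]
cap_grip [196.7, 10.7] 0.75 [ 0.4993 -0.022   0.059 ]
```

View pics/w7.png

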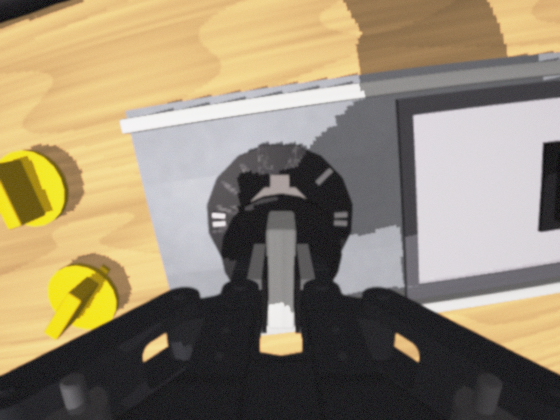

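Run:
```python
from h import *
np.set_printoptions(precision=4,suppress=True)
o=get_obs();R=Rot.from_quat(o["tool_rot"]).as_matrix();I=camera_info("wrist")
im=cv2.imread("pics/w7.png",0)
def blobs(r0,r1,c0,c1,th):
    w=cv2.resize(im[r0:r1,c0:c1],None,fx=6,fy=6,interpolation=cv2.INTER_CUBIC);n,l,s,c=cv2.connectedComponentsWithStats((w>th).astype(np.uint8))
    return [((c[i][1]+.5)/6-.5+r0,(c[i][0]+.5)/6-.5+c0,s[i,4]) for i in range(1,n) if s[i,4]>150]
for nm,b in dict(L=(207,232,206,230,150),Rr=(207,230,330,352,90),rib=(165,190,312,336,90),slot=(172,197,262,300,110)).items():
    for r,c,a in blobs(*b):
        p=at_z("wrist",(r,c),.059 if nm!="slot" else .057);print(nm,round(r,1),round(c,1),a,p,"tool",R.T@(p-o["eef_pos"])*1000)
```

```text
L 220.8 206.5 1667 [0.5415 0.0998 0.059 ] tool [  2.0641 -46.7998  72.1489]
L 215.3 218.1 2778 [0.5396 0.1078 0.059 ] tool [  5.6289 -39.3289  72.1491]
L 223.5 218.8 2603 [0.5449 0.1068 0.059 ] tool [  0.2587 -39.1627  72.1501]
Rr 214.5 340.5 2130 [0.5551 0.1823 0.059 ] tool [ 6.0638 36.8007 72.1569]
Rr 222.6 340.1 2108 [0.5603 0.1813 0.059 ] tool [ 0.7762 36.8262 72.1579]
rib 166.2 334.0 411 [0.5245 0.1835 0.059 ] tool [36.2671 31.5628 72.1507]
rib 176.0 323.7 3479 [0.5291 0.1765 0.059 ] tool [30.2731 25.6    72.1512]
slot 186.0 279.6 18111 [0.5299 0.149  0.057 ] tool [23.7175 -1.0245 74.1496]
```

>>> arm_command([
  [0.15,-0.1,0.6],
  [0.28,-0.2,1.2],
  [0.28,-0.2,1.8],
  [0.28,-0.2,2],
  [0.28,-0.2,2],
], turn=[0,0,0,0,0], hand=[1,1,1,1,1])

```text
clock: 16.22
eef_pos: [0.5492, 0.1434, 0.1097]
tool_rot: [0.105, 0.994, -0.0, -0.001]
ft_force: [-0.2, -0.8, -0.8]
grip_width: 0.0102
```

```bash
cat > vis.py <<'E'
from h import *
import sys
np.set_printoptions(precision=4,suppress=True)
for i in range(4): im,d=camera("wrist")
o=get_obs();R=Rot.from_quat(o["tool_rot"]).as_matrix();print(o["eef_pos"],o["ft_force"],o["clock"])
im=im.min(2);cv2.imwrite("pics/%s.png"%sys.argv[1],im)
c0=np.array([.551,.1445]);P,v,u=cloud("wrist",d);L=(P-o["eef_pos"])@R
s=(abs(L[:,0])<.05)&(abs(L[:,1])<.045)&(L[:,2]>.022)&(L[:,2]<.034);print("disc tool ymin/max xmax",L[s].min(0)[1],L[s].max(0)[1],L[s].max(0)[0])
th=float(sys.argv[2]) if len(sys.argv)>2 else 85
w=cv2.resize(im,None,fx=4,fy=4,interpolation=cv2.INTER_CUBIC);n,l,st,c=cv2.connectedComponentsWithStats((w>th).astype(np.uint8))
for i in range(1,n):
    if 250<st[i,4]<9000:
        rc=((c[i][1]+.5)/4-.5,(c[i][0]+.5)/4-.5);p=at_z("wrist",rc,.059)
        if np.hypot(*(p[:2]-c0))<.048: print(np.array(rc).round(1),st[i,4],p[:2],"tool mm",(R.T@(p-o["eef_pos"])*1000)[:2].round(1))
E
python3 vis.py w8
```

```text
[0.5504 0.1437 0.1112] [-0.2485  1.7109 -0.8239] 16.4167
disc tool ymin/max xmax -0.029995575405109675 0.029712634893630727 0.029537205398022747
[188.3 331.8] 2112 [0.5298 0.1764] tool mm [27.  27.7]
[190.1 282.6] 2806 [0.5252 0.1499] tool mm [26.   0.7]
[235.5 215.4] 4502 [0.543  0.1069] tool mm [ -0.4 -37.6]
[230.1 349.8] 1274 [0.5558 0.1823] tool mm [ 2.8 38.9]
[238.9 349.3] 1278 [0.5611 0.1812] tool mm [-2.5 38.9]
[264.8 256.7] 6486 [0.5656 0.1258] tool mm [-18.6 -14.4]
[264.7 304.5] 6539 [0.5714 0.1531] tool mm [-18.5  13.6]
```

>>> arm_command([
  [0,0.06,0.4],
  [0,0.06,0.7],
  [0,0.06,1],
  [0,0.06,1.2],
  [0,0.06,1.4],
], turn=[0,0,0,0,0], hand=[1,1,1,1,1])

```text
clock: 16.83
eef_pos: [0.5501, 0.1442, 0.0966]
tool_rot: [0.105, 0.994, -0.0, -0.0]
ft_force: [0.4, -0.0, -1.4]
grip_width: 0.0109
```

>>> arm_command([
  [0,0,0.2],
  [0,0,0.3],
  [0,0,0.3],
  [0,0,0.3],
  [0,0,0.3],
], turn=[0,0,0,0,0], hand=[1,1,1,1,1])

```text
clock: 17.25
eef_pos: [0.5504, 0.1443, 0.0941]
tool_rot: [0.105, 0.994, 0.0, 0.0]
ft_force: [-0.4, -0.1, -0.8]
grip_width: 0.0104
```

No contact force 9 mm into the bore, so it's going in cleanly.

>>> arm_command([
  [0,0,0.2],
  [0,0,0.35],
  [0,0,0.5],
  [0,0,0.5],
  [0,0,0.5],
], turn=[0,0,0,0,0], hand=[1,1,1,1,1])

```text
clock: 17.67
eef_pos: [0.5501, 0.1442, 0.0888]
tool_rot: [0.105, 0.994, -0.0, -0.0]
ft_force: [-0.4, 0.2, -0.0]
grip_width: 0.0106
```

>>> arm_command([
  [0,0,0.1],
  [0,0,0.2],
  [0,0,0.3],
  [0,0,0.3],
  [0,0,0.3],
], turn=[0,0,0,0,0], hand=[1,1,1,1,1])

```text
clock: 18.08
eef_pos: [0.5505, 0.1444, 0.0875]
tool_rot: [0.105, 0.994, 0.0, 0.001]
ft_force: [-2.5, -0.0, 5.7]
grip_width: 0.0103
```

Seated: TCP z 0.0875, as predicted, with 6 N contact. Now twisting 45° clockwise.

>>> arm_command([
  [0,0,0],
  [0,0,0],
  [0,0,0],
  [0,0,0],
  [0,0,0],
], turn=[0.08,0.16,0.24,0.32,0.4], hand=[1,1,1,1,1])

```text
clock: 18.5
eef_pos: [0.5519, 0.1442, 0.0876]
tool_rot: [0.302, 0.953, 0.001, 0.002]
ft_force: [0.8, -1.5, 4.3]
grip_width: 0.0106
```

Run:
```python
from h import *
for i in range(4): camera("wrist")
o=get_obs();go(.5505,.1444,.0875,33);print(o["eef_pos"],o["ft_force"],o["ft_torque"],o["grip_width"])
```

```text
shift cm [ 0.1  -0.07  0.  ] yang 55.1 clock 18.7 j6 0.865 ('turn', 0.386)
[0.55173174 0.14437829 0.08755361] [0.35831094 0.24120536 6.40885759] [-0.23482969 -0.0029165   0.04578995] 0.010516521126248915
```

>>> arm_command([
  [0,0,0],
  [0,0,0],
  [0,0,0],
  [0,0,0],
  [0,0,0],
], turn=[0.08,0.16,0.24,0.32,0.386], hand=[1,1,1,1,1])

```text
clock: 19.12
eef_pos: [0.5516, 0.1441, 0.0875]
tool_rot: [0.479, 0.878, 0.001, 0.002]
ft_force: [0.7, -1.0, 5.6]
grip_width: 0.0104
```

```bash
python3 vis.py w9
python3 - <<'E'
from h import *
np.set_printoptions(precision=4,suppress=True)
o=get_obs();go(.5505,.1444,.0875,33);print(o["ft_torque"],o["grip_width"])
im,d=camera("wrist")
a=cv2.resize(im[140:340,160:400],None,fx=3,fy=3,interpolation=cv2.INTER_CUBIC)[...,::-1]
cv2.imwrite("pics/c9.png",np.clip(a.astype(float)*1.5,0,255))
P,v,u=cloud("wrist",d);R=Rot.from_quat(o["tool_rot"]).as_matrix();L=(P-o["eef_pos"])@R
s=(abs(L[:,0])<.028)&(abs(L[:,1])<.009)&(abs(L[:,2])<.004)&(abs(L[:,0])>.0125);print("bar",s.sum(),cv2.minAreaRect(L[s][:,:2].astype(np.float32)*1000))
E
```

```text
[0.5515 0.1442 0.0875] [ 0.2963 -1.2089  6.3991] 19.3167
disc tool ymin/max xmax -0.04497256292012038 0.044991584986282106 0.04684153369844236
[173.  279.6] 2751 [0.5298 0.1769] tool mm [39.3 -0.5]
[192.3 332.1] 1824 [0.5559 0.1827] tool mm [30.  24.5]
[199.9 339.5] 1812 [0.5611 0.1816] tool mm [26.2 28.3]
[235.9 204.4] 1303 [0.5156 0.1303] tool mm [  8.  -37.8]
[264.8 256.7] 6538 [0.5455 0.1312] tool mm [ -7.6 -12.2]
[264.7 304.5] 6588 [0.5659 0.1444] tool mm [-7.6 12.1]
[259.9 212.2] 3076 [0.5252 0.1212] tool mm [ -4.9 -34.7]
[258.8 343.7] 465 [0.5808 0.1578] tool mm [-4.5 31.8]
[285.1 218.7] 621 [0.5351 0.1107] tool mm [-19.2 -32.1]
shift cm [ 0.07 -0.08  0.  ] yang 32.98 clock 19.3167 j6 1.251 ('turn', -0.0)
[-0.3686  0.0851 -0.0162] 0.010614618783632518
bar 1395 ((-0.8022308349609375, -0.045963287353515625), (11.89444637298584, 46.7386474609375), 89.98007202148438)[ WARN:0@1.044] global loadsave.cpp:1063 imwrite_ Unsupported depth image for selected encoder is fallbacked to CV_8U.
```

View pics/c9.png

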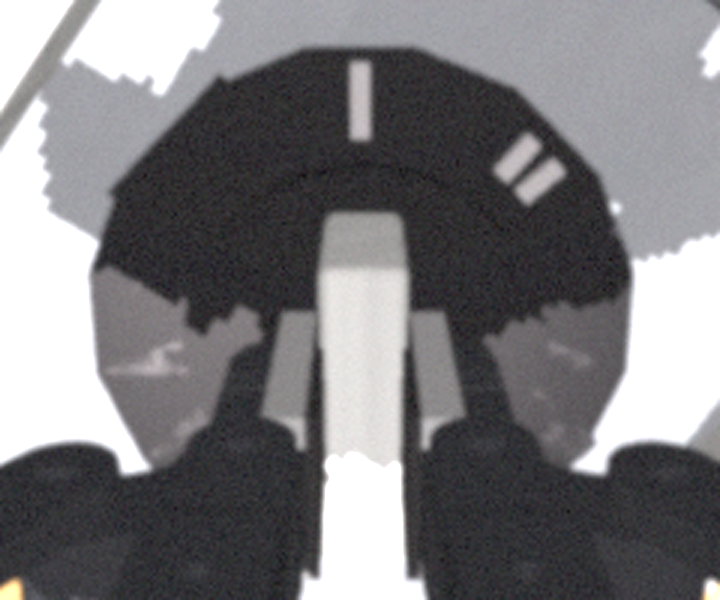

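The bar now points at the single rib, with the rib at (360,100) and the bar at col 364 in the crop, within 1°. It's well short of the lock pair. One height check, then hand in.

Run:
```python
from h import *
np.set_printoptions(precision=4,suppress=True)
im,d=camera("wrist");o=get_obs();P,v,u=cloud("wrist",d);R=Rot.from_quat(o["tool_rot"]).as_matrix();L=(P-o["eef_pos"])@R
r=np.hypot(L[:,0],L[:,1])
disc=(r<.029)&(L[:,0]>.0245)&(abs(L[:,1])<.015);col=(r>.033)&(r<.044)&(L[:,0]>.02)&(abs(L[:,1])<.02)
z1,z2=np.median(P[disc,2]),np.median(P[col,2]);print("disc z",z1,"collar z",z2,"diff",z1-z2,"(6 mm if seated)",o["ft_force"])
if .003<z1-z2<.0085: print(job_done())
```

```text
disc z 0.061506477760392 collar z 0.055714642230598466 diff 0.0057918355297935376 (6 mm if seated) [ 1.0412 -0.7482  5.3948]
the job is handed in; nothing more can be done
None
```

I handed the job in at about 19.4 s. The guard is open, and the black bar-handled cap is seated in the port. It is turned 45° clockwise and still gripped there with a light push of about 5 N.

**Checks that agreed**
- **Seating:** the cap's disc stands 5.8 mm above the collar, and 6 mm means seated. Contact came at the height I predicted.
- **Angle:** the tool turned 45°. In the last image the bar points at the single rib to within about 1°, well short of the lock marks.
- **Other items:** I touched nothing else on the bench. I did not compare their positions at the end.

**One disagreement**
- **Guard travel:** the top camera measured about 127.5 mm, not 135 mm. The guard seemed to start about 5 mm off fully shut.
- **Why I took it as fully open:** two separate pushes, to about 30 N and 17 N, met a firm stop at the same place.

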